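# Set out parts on the kit board

## Robot

A 6-joint arm with a two-finger parallel gripper is mounted at the origin on a cart in front of the work surface, level with it; the furniture and walls round the work are solid. World frame = base frame: x ahead of the robot, y to its left, z up, the work surface at z = 0. Lengths are in m, angles in rad, forces in N, time in s.
With the tool pointing down it reaches from about 0.375 to 0.975 m from the base axis. Payload 3.8 kg.
Tool frame: the origin (TCP) lies at the very end of the fingers, on their centre line; the grasp point (between the pads) lies 19 mm behind it; z points along the fingers, y is the line along which they close (so a half turn about z gives the same grasp; the last joint's range is limited). The gripper opens to 85 mm and grips with 20 to 120 N. Pads are 22 mm wide; open, the fingers measure 114 mm over their backs; the gripper's body (76 mm by 85 mm) begins 54 mm behind the grasp point. The pads swing forward as they close: fully open they stand 13 mm farther back than shut.
Start: joints at [1.269, 0.264, 1.604, -0, 1.274, -0.037], TCP at [0.177, 0.651, 0.231] pointing down, gripper open.
Joint ranges: [-2.63, 2.63], [-0.94, 2.18], [0.31, 2.57], [-1.31, 4.45], [0, 2.66], [-2.55, 2.55]. Speed limits (rad/s): [2.57, 2.57, 3.14, 3.14, 3.14, 3.14].

## Interface

Orientations are given as a rotation vector (axis times angle).
In Python, from workcell import read_state, read_camera, calibration, finish_job gives the robot as it stands.
- The arm moves only by the tool step_arm, never from a script. Its argument "commands" is a list of rows, each an object of numbers: "fingers": the gripper's target within -1 to 1 (shut at 1, half-way at 0, fully open at -1); "dx", "dy", "dz": the shift along the tool's x, y, z in m; "roll": the turn about the tool's z in degrees. In form: [{"fingers": .., "dx": .., "dy": .., "dz": .., "roll": ..}, ...]. A call has 1 to 8 rows; each row is the pose to reach, as a shift and turn from the pose commanded when the call began, along the tool's axes at that moment; what a row does not reach only later rows make up. A row lasts 1/8 s, in which the tool goes at most 62.5 mm and 10.7 degrees, less where a joint would pass 70% of its speed; a pose out of reach is approached as far as the arm can. A call with a gripper value outside its range is refused whole. The fingers move at their own pace and stop on an object; "squeeze" is the grip in N (left out, the last holds). Time passes only in rows, so rows that repeat a pose let the fingers close. It gives the time, the measured TCP pose, the force, the opening and the grip force at its end, in the units of the state.
- read_state(): the state, without advancing time (a new reading comes with each control period).
- read_camera(name): name is "scene" or "top"; returns (picture, depth): 420x560x3 uint8, blue, green, red; 420x560 float32, m along the optical axis (not along the pixel's ray), 0 where there is no reading.
- calibration(name): a dict with "intrinsics" (3x3 intrinsics, pixels), "world_to_cam" (4x4, takes a point from world to camera coordinates). Camera axes: x right, y up, looking along -z (the intrinsics and any distortion apply to the point x, -y, -z); pixel columns grow to the right and rows downward; lengths in m; the calibration is good to about 2 mm. A picture is of the moment at which its call begins. calibration takes no time and is no camera call.
- finish_job(): hands the job in; it is judged then, once.
The state is a dict: "time": time; "q": joint angles; "joint_vel": joint speeds; "joint_torque": joint torques, N m; "tool_pos": TCP position; "tcp_rot": TCP orientation; "wrist_force": force on the tool from outside, world axes, zero at the start; "torque": the same for the moment, N m; "width": opening from 0.0 (shut) to 1.0 (fully open); "grip_force": force on a finger pad.
Only numpy, scipy, OpenCV 4.12 (cv2) and the standard library are available. Lean on these libraries where they do the work, as an engineer would, in place of code of your own. Each camera call takes 0.05 s, during which the arm holds its last target. There are 200 camera calls.

## Task

Set out the parts for the next job on the green kit board, leaving the cream housing and the steel block standing where they are on it: lay the wooden packing block in the middle of the long field between those two, lengthwise along the field, and put the hex nut flat on the middle of the packing block's top. Stand the brass-coloured bushing upright in the middle of the square directly behind the housing (on the far side from the robot) and the grey bushing upright in the middle of the square directly in front of the steel block (on the robot's side).

Things in the scene. Friction and masses are not known exactly. Their poses are not given: they have to be found in the camera images.
- kit_board: Fixed flat green board, 232 x 276 x 6 mm, white outlines. Origin: centre of its underside; x points away from the robot (within 0.25 rad), y left. Outlines: six squares (62 x 72 mm) centred at x = -72, 0, +72 mm, y = -92, +92 mm; between them one long field, 206 mm in x, 72 mm in y, centre x = y = 0. Housing and steel block stand in the two x = 0 squares; which is left varies.
- housing_mid (a point): Centre (half-way up) of a cream moulded housing lying open side down, a closed box with a small round button and slots on top, 42 x 62 x 24 mm (x, y, z; the button stands 3 mm higher), loose on the kit board, long side along the board's y within 0.1 rad. Not to be moved.
- steel_block_mid (a point): Centre (half-way up) of a ground grey steel block with a black round spot on top, 30 x 50 x 25 mm (x, y, z), 0.29 kg, loose on the kit board, long side along the board's y within 0.1 rad. Not to be moved.
- packing_block_mid (a point): Centre (half-way up) of a beech wood packing block, 45 x 110 x 40 mm (x, y, z), about 0.13 kg, lying loose on the table to the right of the board with its long side roughly across the robot's view; grasp it across the 45 mm.
- hex_nut_mid (a point): Centre (half-way up) of a bright steel hexagon nut lying flat on the table, 22 mm across flats (along its x), 24 mm over corners (along its y), 12 mm high, 0.03 kg. Its hole is only a black disc.
- brass_bushing_mid (a point): Centre (half-way up) of a yellow, brass-coloured turned bushing standing upright on the table, 30 mm diameter, 30 mm high, with a narrower neck at the top; z is its axis, up. 0.06 kg.
- grey_bushing_mid (a point): Centre (half-way up) of a grey turned bushing standing upright on the table, the same shape as the brass one: 30 mm diameter, 30 mm high, narrower neck at the top; z is its axis, up. 0.06 kg.
There are look-alikes about, which are no part of the job. Of the things like the part that bears brass_bushing_mid, leave any that is black or purple; of the rest the smaller one is meant.

How it is judged:
By the outcome, as a careful person would: the job done as asked, in the order asked, and still so for the second after the job is handed in, with the robot touching nothing.
It also fails if it takes over 104 s, if anything falls off the work surface, if the arm or the gripper's body presses on something with over 40 N, if the wrist force passes 120 N, or if a joint passes its speed limit or range.

## Working session

There is one attempt and no reset: what is moved stays moved. The work goes in short steps, Python scripts to look and compute and a tool call to move; the robot and the scene stay as the last step left them, time stands still between calls to the robot, and variables do not carry over. Pictures are saved under pics/ and viewed, at most 14 in all, crops included, and the job is handed in when it is done.

Besides the shell and the picture viewer there is one more tool, called in YAML: its name, and indented under it one key for each argument. step_arm: Moves the arm, as the interface text tells. Its arguments: {"type":"object","properties":{"commands":{"type":"array","items":{"type":"object","properties":{"fingers":{"type":"number"},"dx":{"type":"number"},"dy":{"type":"number"},"dz":{"type":"number"},"roll":{"type":"number"}}}},"squeeze":{"type":"number"}},"required":["commands"]}

```bash
mkdir -p pics; ls; python3 - <<'E'
from workcell import *
import cv2, numpy as np
print(read_state())
for n in("scene","top"):
    im,d=read_camera(n); cv2.imwrite(f"pics/{n}0.png",im); np.savez(f"{n}0.npz",im=im,d=d)
    c=calibration(n); print(n,c); T=c["world_to_cam"]; print(-T[:3,:3].T@T[:3,3])
E
```

```text
pics
{'time': 0.0, 'q': array([ 1.26910747e+00,  2.64770452e-01,  1.60539821e+00, -3.18405834e-06,
        1.27368242e+00, -3.69283089e-02]), 'joint_vel': array([ 0.0019247 , -0.00023562, -0.00096758, -0.00065091, -0.00122501,
        0.00035943]), 'joint_torque': array([ 9.63641869e-04, -5.15109444e+01, -3.67310429e+01, -9.28027362e-05,
        1.31993688e-02,  3.06406480e-05]), 'tool_pos': array([0.17643466, 0.65076912, 0.22993729]), 'tcp_rot': array([-0.41461971, -3.11372937,  0.00349719]), 'wrist_force': array([-0.5453976 ,  0.19052833,  0.19372101]), 'torque': array([ 0.04198827, -0.01081382, -0.00775814]), 'grip_force': 0.0, 'width': 0.9943710612838756}
scene {'intrinsics': array([[507.21615206,   0.        , 272.09760845],
       [  0.        , 507.21615206, 208.00509926],
       [  0.        ,   0.        ,   1.        ]]), 'world_to_cam': array([[ 0.78855662, -0.61493881,  0.00535881, -0.53492102],
       [ 0.26785897,  0.35130244,  0.89712773, -0.10661265],
       [-0.55356122, -0.70600061,  0.44173874, -0.9621856 ],
       [ 0.        ,  0.        ,  0.        ,  1.        ]])}
[-0.08225597 -0.97079403  0.52354637]
top {'intrinsics': array([[386.10842548,   0.        , 278.88837916],
       [  0.        , 386.10842548, 208.3630958 ],
       [  0.        ,   0.        ,   1.        ]]), 'world_to_cam': array([[-0.02553833, -0.99964679, -0.00735438, -0.20984149],
       [ 0.99120515, -0.02627687,  0.12969916, -0.50251388],
       [-0.1298466 , -0.0039774 ,  0.99152612, -0.96989726],
       [ 0.        ,  0.        ,  0.        ,  1.        ]])}
[ 0.36679748 -0.22682953  1.02531084]
```

View pics/scene0.png

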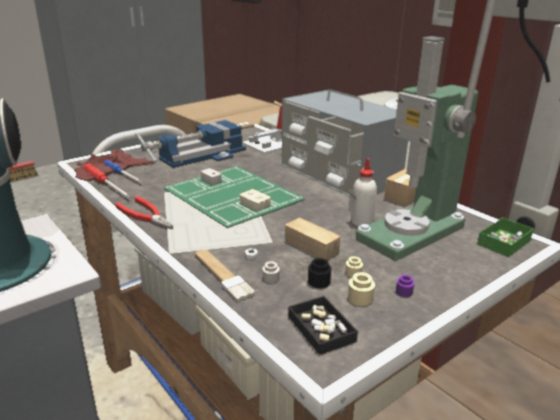

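View pics/top0.png

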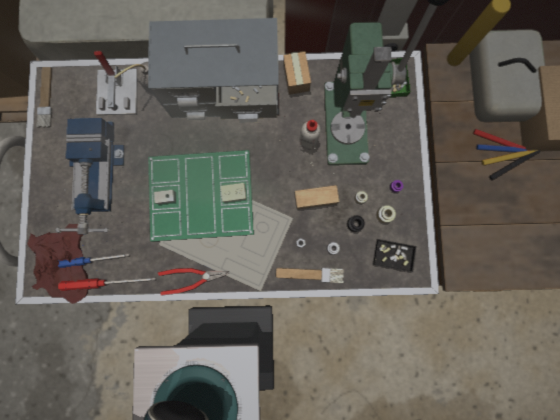

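The top view shows the board at about (200,196). The block with the black spot (164,197) is left and the cream part (233,191) is right. The packing block is at (317,197), the nut at (301,243) and the grey bushing at (334,248).

Brass look-alikes in the top view are a small yellow (362,197), a large yellow (387,214), a black (356,224) and a purple (397,186). Black and purple are excluded, so the smaller yellow at (362,197) fits. I'll confirm it in a crop and measure.

```bash
cat > h.py <<'E'
from workcell import *
import cv2, numpy as np
def cam(n):
    c=calibration(n); T=c["world_to_cam"]; return c["intrinsics"],T[:3,:3],T[:3,3]
def ray(n,uv):
    K,R,t=cam(n); uv=np.atleast_2d(uv).astype(float)
    p=np.c_[(uv[:,0]-K[0,2])/K[0,0],-(uv[:,1]-K[1,2])/K[1,1],-np.ones(len(uv))]
    return -R.T@t, p@R          # origin, directions scaled so depth=1
def onplane(n,uv,z):
    o,d=ray(n,uv); return o+d*((z-o[2])/d[:,2])[:,None]
def proj(n,X):
    K,R,t=cam(n); p=np.atleast_2d(X)@R.T+t
    return np.c_[K[0,0]*p[:,0]/-p[:,2]+K[0,2],K[1,1]*p[:,1]/p[:,2]+K[1,2]]
def cloud(n,depth):
    h,w=depth.shape; u,v=np.meshgrid(np.arange(w),np.arange(h))
    o,d=ray(n,np.c_[u.ravel(),v.ravel()])
    P=o+d*depth.reshape(-1,1); P[depth.ravel()==0]=np.nan
    return P.reshape(h,w,3)
def cross(a,b):   # triangulate top pixel a with scene pixel b -> point, gap
    (o1,d1),(o2,d2)=ray("top",a),ray("scene",b); d1,d2=d1[0],d2[0]
    s=np.linalg.lstsq(np.c_[d1,-d2],o2-o1,rcond=None)[0]
    p,q=o1+s[0]*d1,o2+s[1]*d2; return (p+q)/2,np.linalg.norm(p-q)
E
python3 - <<'E'
from h import *
t=np.load("top0.npz");s=np.load("scene0.npz")
a=cv2.resize(t["im"][150:275,285:415],None,fx=4.5,fy=4.5,interpolation=cv2.INTER_CUBIC)
b=cv2.resize(t["im"][145:245,140:260],None,fx=5,fy=5,interpolation=cv2.INTER_CUBIC)
c=cv2.resize(s["im"][220:320,230:430],None,fx=4,fy=4,interpolation=cv2.INTER_CUBIC)
cv2.imwrite("pics/c_parts.png",a);cv2.imwrite("pics/c_board.png",b);cv2.imwrite("pics/c_scene.png",c)
for n,D in(("top",t),("scene",s)):
    P=cloud(n,D["d"]); m=(P[...,2]>.006)&(P[...,2]<.06)&(P[...,0]>.25)&(P[...,0]<.7)&(P[...,1]<.15)&(P[...,1]>-.6)
    k,l,st,ce=cv2.connectedComponentsWithStats(m.astype(np.uint8))
    tab=P[(abs(P[...,2])<.008)&(P[...,0]>.25)&(P[...,0]<.7)&(abs(P[...,1]+.2)<.3)]; print(n,"table z",np.median(tab[:,2]))
    for i in range(1,k):
        if st[i,4]<15: continue
        q=P[l==i]; zt=np.percentile(q[:,2],90); tp=q[q[:,2]>zt-.005]
        print(i,st[i],ce[i].round(1),"ztop",zt.round(4),"med",np.median(tp,0).round(4),"ext",np.ptp(tp,0).round(3),D["im"][l==i].mean(0).round())
E
```

```text
top table z -0.0003457194083333892
1 [ 326  129   43   37 1452] [346.5 147.3] ztop 0.0431 med [ 0.6854 -0.4077  0.0427] ext [0.072 0.09  0.011] [ 97. 105.  95.]
2 [299 135  19  14 100] [307.1 143.5] ztop 0.0581 med [ 0.6661 -0.2948  0.0566] ext [0.026 0.044 0.006] [59. 63. 66.]
14 [241 153   8  13  19] [244.  157.7] ztop 0.0083 med [ 0.6429 -0.1293  0.0067] ext [0.033 0.019 0.004] [103. 122.  90.]
19 [182 154  20  15  69] [191.9 160.5] ztop 0.0085 med [0.6379 0.0093 0.007 ] ext [0.04  0.051 0.004] [101. 119.  90.]
36 [233 156   9  14  26] [236.3 162. ] ztop 0.008 med [ 0.6307 -0.1113  0.0068] ext [0.036 0.021 0.003] [ 92. 115.  78.]
107 [222 167  16  15  54] [231.3 175.2] ztop 0.0081 med [ 0.5913 -0.0989  0.0067] ext [0.039 0.041 0.003] [105. 124.  94.]
125 [203 171   5   7  15] [205.  173.9] ztop 0.0086 med [ 0.5988 -0.0261  0.007 ] ext [0.017 0.011 0.003] [ 92. 115.  79.]
128 [214 171   8   8  21] [218.1 175.3] ztop 0.0089 med [ 0.5927 -0.0637  0.0066] ext [0.02  0.019 0.003] [103. 121.  91.]
165 [172 179   8   8  22] [176. 183.] ztop 0.0074 med [0.5761 0.052  0.0065] ext [0.019 0.
[... 4006 characters left out ...]
 ztop 0.0115 med [ 0.3254 -0.3237  0.01  ] ext [0.04  0.177 0.007] [176. 202. 218.]
166 [346 257  29  47 899] [359.4 282.1] ztop 0.0405 med [ 0.4773 -0.5036  0.0405] ext [0.034 0.032 0.007] [133. 166. 175.]
167 [263 262  17  19 266] [270.9 271.4] ztop 0.0283 med [ 0.3924 -0.3628  0.0273] ext [0.023 0.022 0.007] [142. 150. 156.]
168 [396 275  19  21 289] [405.2 284.6] ztop 0.0281 med [ 0.5525 -0.538   0.0273] ext [0.025 0.027 0.007] [115.  59.  98.]
169 [ 288  296   71   57 1676] [323.9 323.7] ztop 0.0201 med [ 0.3706 -0.5328  0.0182] ext [0.087 0.111 0.008] [82. 87. 90.]
170 [302 314   9   5  35] [306.  316.4] ztop 0.0148 med [ 0.3602 -0.4945  0.0131] ext [0.011 0.011 0.005] [136. 167. 176.]
```

View pics/c_parts.png

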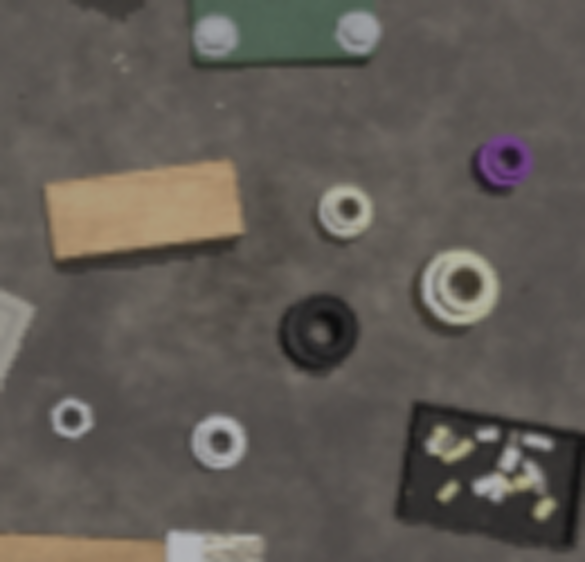

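View pics/c_board.png

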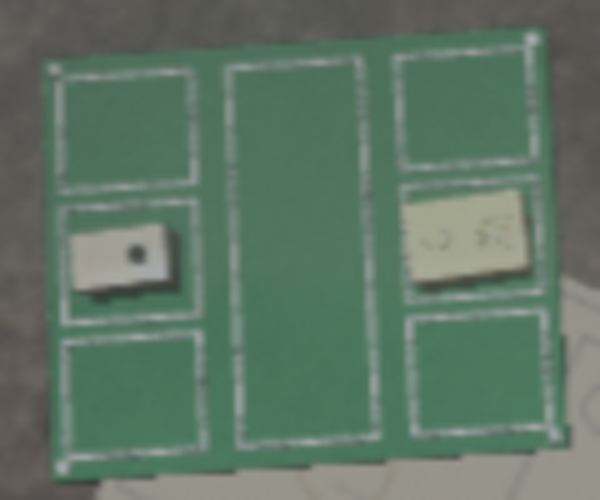

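View pics/c_scene.png

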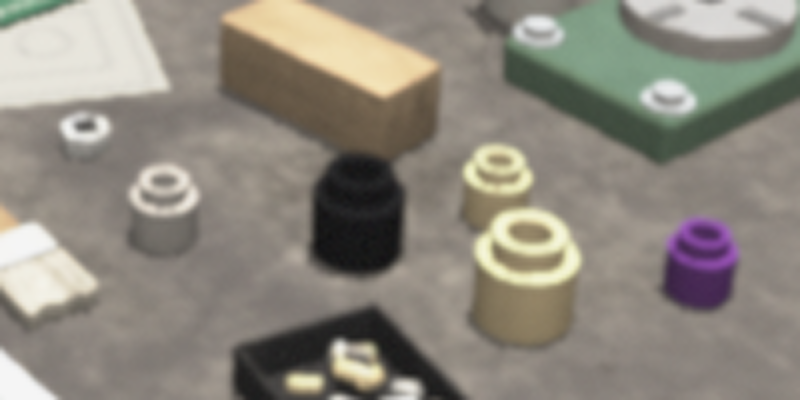

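Crops confirm the target. The small yellow one at crop (345,210) is plainly smaller than the large one at (458,287), with purple at (503,161) and black at (318,332). The cream housing with button and slots is on the right of the board, the steel block with the black spot on the left. Next I measure precisely across both views.

```bash
cat >> h.py <<'E'
def dark(im,uv,r=3):   # centroid of a dark hole near uv, float px
    u,v=np.round(uv).astype(int); g=cv2.cvtColor(im,cv2.COLOR_BGR2GRAY).astype(float)[v-r:v+r+1,u-r:u+r+1]
    w=np.clip(np.percentile(g,50)-g,0,None); yy,xx=np.mgrid[-r:r+1,-r:r+1]
    w*=(xx**2+yy**2<=r*r+1); return np.array([u+(w*xx).sum()/w.sum(),v+(w*yy).sum()/w.sum()])
def board_quad(im,lo=(35,45,30),hi=(95,255,255),roi=None):
    m=cv2.inRange(cv2.cvtColor(im,cv2.COLOR_BGR2HSV),lo,hi)
    z=np.zeros_like(m); x0,y0,x1,y1=roi; z[y0:y1,x0:x1]=m[y0:y1,x0:x1]
    z=cv2.morphologyEx(z,cv2.MORPH_CLOSE,np.ones((7,7)))
    c=max(cv2.findContours(z,0,cv2.CHAIN_APPROX_NONE)[0],key=cv2.contourArea); h=cv2.convexHull(c)
    return cv2.approxPolyDP(h,0.03*cv2.arcLength(h,True),True)[:,0].astype(float),h[:,0].astype(float)
E
python3 - <<'E'
from h import *
t=np.load("top0.npz");s=np.load("scene0.npz")
for n,a,b in(("brass",(362.5,196.2),(354.3,260)),("grey",(334.1,248),(271,265.5)),("nut",(301,243.1),(251,251.2)),("large",(388,212.8),(361.5,277.5)),("purple",(398,185),(406,277.5)),("spot",(167.6,195.8),(214.5,172.5))):
    A=dark(t["im"],a);B=dark(s["im"],b) if n!="spot" else None
    h={"nut":.012,"large":.042,"spot":.031}.get(n,.03)
    print(n,A.round(1),"plane",onplane("top",A,h).round(4), "" if B is None else (B.round(1),onplane("scene",B,h).round(4),"cross",cross(A,B)[0].round(4),cross(A,B)[1].round(4)))
for n,D,roi in(("top",t,(140,140,265,250)),("scene",s,(155,155,310,230))):
    q,h=board_quad(D["im"],roi=roi); W=onplane(n,h,.006)[:,:2]
    r=cv2.minAreaRect(W.astype(np.float32)); print(n,"quad",q.tolist(),"\n",onplane(n,q,.006).round(4).tolist(),"rect",r)
P=cloud("top",t["d"])
for nm,(x0,y0,x1,y1),z in(("block",(290,180,342,215),.035),("steel",(148,183,180,212),.027),("housing",(215,178,255,208),.026)):
    q=P[y0:y1,x0:x1].reshape(-1,3); q=q[q[:,2]>z]; print(nm,np.median(q[:,2]).round(4),cv2.minAreaRect(q[:,:2].astype(np.float32)),q.mean(0).round(4))
m=cv2.inRange(cv2.cvtColor(t["im"],cv2.COLOR_BGR2HSV),(8,70,100),(25,255,255)); z=np.zeros_like(m); z[180:215,288:345]=m[180:215,288:345]
c=max(cv2.findContours(z,0,2)[0],key=cv2.contourArea); print(cv2.minAreaRect(c),onplane("top",cv2.boxPoints(cv2.minAreaRect(c)),.04).round(4).tolist())
E
```

```text
brass [362.1 195.9] plane [[ 0.5242 -0.4405  0.03  ]] (array([354.4, 259.9]), array([[ 0.5238, -0.4424,  0.03  ]]), 'cross', array([ 0.5248, -0.441 ,  0.0289]), np.float64(0.0009))
grey [333.6 247.6] plane [[ 0.3921 -0.3605  0.03  ]] (array([270.7, 265.6]), array([[ 0.3907, -0.3644,  0.03  ]]), 'cross', array([ 0.3926, -0.3611,  0.0275]), np.float64(0.001))
nut [300.4 242.4] plane [[ 0.4082 -0.2768  0.012 ]] (array([251. , 250.8]), array([[ 0.4101, -0.2772,  0.012 ]]), 'cross', array([ 0.4089, -0.2773,  0.0124]), np.float64(0.0018))
large [388.4 212.5] plane [[ 0.4776 -0.5028  0.042 ]] (array([362.3, 277.8]), array([[ 0.4784, -0.5029,  0.042 ]]), 'cross', array([ 0.4778, -0.5029,  0.0422]), np.float64(0.0007))
purple [398.1 184.4] plane [[ 0.5521 -0.5361  0.03  ]] (array([406. , 277.9]), array([[ 0.5521, -0.5373,  0.03  ]]), 'cross', array([ 0.5525, -0.5366,  0.0294]), np.float64(0.0008))
spot [167.  195.4] plane [[0.5389 0.0688 0.031 ]] 
top quad [[248.0, 150.0], [252.0, 234.0], [150.0, 240.0], [149.0, 157.0]] 
 [[0.6624, -0.1429, 0.006], [0.4339, -0.15, 0.006], [0.4251, 0.1197, 0.0
[... 345 characters left out ...]
, -0.018591895699501038), (0.23347018659114838, 0.27589792013168335), 2.257469892501831)
block 0.0388 ((0.5255609154701233, -0.3202442228794098), (0.04586021974682808, 0.1098117083311081), 6.41748046875) [ 0.5254 -0.32    0.0388]
steel 0.0295 ((0.5376460552215576, 0.07886344194412231), (0.029921844601631165, 0.04994380846619606), 2.9989633560180664) [0.5374 0.0792 0.0298]
housing 0.0288 ((0.544543981552124, -0.10189168155193329), (0.042021963745355606, 0.06198135390877724), 7.100832462310791) [ 0.5446 -0.102   0.029 ]
((316.5, 196.0), (17.18128204345703, 42.887123107910156), 82.40535736083984) [[0.5419, -0.2635, 0.04], [0.5538, -0.374, 0.04], [0.5091, -0.3779, 0.04], [0.4973, -0.2679, 0.04]]
```

Board, bushings and nut agree across the views to a few mm and heights match (about 30, 12, 40 and 6 mm). One last measurement: the white outlines, nut orientation, and a helper that gives deltas in tool axes.

```bash
cat >> h.py <<'E'
from scipy.spatial.transform import Rotation as Ro
def plan(*targets):   # rows of (x,y,z,psi_deg): shift/turn from the present pose in tool axes
    s=read_state(); R=Ro.from_rotvec(s["tcp_rot"]).as_matrix(); p=s["tool_pos"]
    psi=np.degrees(np.arctan2(R[1,1],R[0,1])); print("t",s["time"],"pos",p.round(4),"psi",psi.round(2),"zax",R[:,2].round(4),"F",s["wrist_force"].round(1),"w",round(s["width"],3),"q",s["q"].round(2))
    for t in targets:
        d=R.T@(np.array(t[:3])-p); print("d mm",(1e3*d).round(1),"roll",round(psi-t[3],1))
def field(im,c,yaw):   # refine board centre/yaw from white outlines, top view
    hsv=cv2.cvtColor(im,cv2.COLOR_BGR2HSV); v,u=np.mgrid[140:255,135:270]
    W=onplane("top",np.c_[u.ravel(),v.ravel()],.006)[:,:2]
    sat=hsv[140:255,135:270,1].ravel().astype(float)
    for _ in range(4):
        e=np.array([np.cos(yaw),np.sin(yaw)]); f=np.array([-e[1],e[0]]); b=np.c_[(W-c)@e,(W-c)@f]; L={}
        for ax,val,lim in((1,.036,.095),(1,-.036,.095),(1,.128,.02),(0,.103,.03),(0,-.103,.03),):
            o=b[:,1-ax]; m=(abs(b[:,ax]-val)<.007)&(abs(o)<lim); w=np.clip(np.percentile(sat[m],60)-sat[m],0,None)
            r=b[m,ax]-val; L[ax,val]=np.polyfit(o[m],r,1,w=np.sqrt(w))
        dx=(L[0,.103][1]+L[0,-.103][1])/2; dy=(L[1,.036][1]+L[1,-.036][1])/2
        dyaw=(L[1,.036][0]+L[1,-.036][0])/2; c=c+dx*e+dy*f; yaw+=dyaw
    return c,yaw,L
E
python3 - <<'E'
from h import *
t=np.load("top0.npz")
c,y,L=field(t["im"],np.array([.5429,-.0125]),np.radians(2.4)); print(c.round(4),np.degrees(y).round(2),{k:v.round(4) for k,v in L.items()})
e=np.array([np.cos(y),np.sin(y)]);f=np.array([-e[1],e[0]])
print("behind housing",(c+.072*e-.092*f).round(4),"front of steel",(c-.072*e+.092*f).round(4))
g=cv2.resize(t["im"][234:252,291:311],None,fx=12,fy=12,interpolation=cv2.INTER_CUBIC); G=cv2.GaussianBlur(cv2.cvtColor(g,6),(0,0),4)
_,m=cv2.threshold(G,0,255,cv2.THRESH_OTSU); k=max(cv2.findContours(m,0,1)[0],key=cv2.contourArea); r=cv2.minAreaRect(k); print("nut rect",r)
h=cv2.convexHull(k)[:,0].astype(float); 
for a in range(0,180,10): 
    d=np.array([np.cos(np.radians(a)),np.sin(np.radians(a))]); print(a,np.ptp(h@d).round(1),end="; ")
print(); cv2.imwrite("pics/nut.png",g)
plan((.45,.2,.23,40),(.5255,-.3202,.12,6.4),(.5255,-.3202,.01,6.4))
E
```

```text
[ 0.5432 -0.0118] 2.27 {(1, 0.036): array([ 0.0003, -0.    ]), (1, -0.036): array([-0.0003,  0.    ]), (1, 0.128): array([-0.0641, -0.0024]), (0, 0.103): array([-0.0005, -0.0001]), (0, -0.103): array([0.0007, 0.0001])}
behind housing [ 0.6188 -0.1009] front of steel [0.4676 0.0772]
nut rect ((119.80924987792969, 106.26011657714844), (111.91409301757812, 109.78529357910156), 81.25383758544922)
0 113.0; 10 117.2; 20 117.9; 30 116.2; 40 112.6; 50 108.0; 60 109.0; 70 111.1; 80 112.0; 90 110.0; 100 108.7; 110 107.0; 120 108.1; 130 112.1; 140 114.7; 150 115.4; 160 113.5; 170 109.8; 
t 0.1 pos [0.1764 0.6508 0.2301] psi 74.83 zax [-6.e-04 -2.e-03 -1.e+00] F [0.4 0.1 0.4] w 1.004 q [ 1.27  0.26  1.61  0.    1.27 -0.04]
d mm [-382.  -363.5    0.8] roll 34.8
d mm [-591.  -845.6  111.8] roll 68.4
d mm [-591.  -845.4  221.8] roll 68.4
```

step_arm:
  commands:
    - {"fingers":-1,"dx":-0.19,"dy":-0.18,"dz":0,"roll":17}
    - {"fingers":-1,"dx":-0.38,"dy":-0.36,"dz":0,"roll":35}
    - {"fingers":-1,"dx":-0.38,"dy":-0.36,"dz":0,"roll":35}
    - {"fingers":-1,"dx":-0.38,"dy":-0.36,"dz":0,"roll":35}
    - {"fingers":-1,"dx":-0.38,"dy":-0.36,"dz":0,"roll":35}
    - {"fingers":-1,"dx":-0.38,"dy":-0.36,"dz":0,"roll":35}
    - {"fingers":-1,"dx":-0.38,"dy":-0.36,"dz":0,"roll":35}
    - {"fingers":-1,"dx":-0.38,"dy":-0.36,"dz":0,"roll":35}

```text
time: 1.1
tool_pos: [0.4374, 0.2227, 0.2311]
tcp_rot: [1.332, 2.845, 0.0]
wrist_force: [1.7, 0.8, -1.1]
width: 1.002
grip_force: 0.0
```

```bash
python3 -c "
from h import *
plan((.5255,-.3202,.12,6.4))"
```

```text
t 1.1 pos [0.4374 0.2227 0.2311] psi 39.84 zax [ 0.  0. -1.] F [ 1.7  0.8 -1.1] w 1.002 q [ 0.42 -0.09  1.99  0.    1.24 -0.28]
d mm [-473.2 -280.2  111. ] roll 33.4
```

step_arm:
  commands:
    - {"fingers":-1,"dx":-0.47,"dy":-0.28,"dz":0.08,"roll":33}
    - {"fingers":-1,"dx":-0.47,"dy":-0.28,"dz":0.08,"roll":33}
    - {"fingers":-1,"dx":-0.47,"dy":-0.28,"dz":0.08,"roll":33}
    - {"fingers":-1,"dx":-0.47,"dy":-0.28,"dz":0.08,"roll":33}
    - {"fingers":-1,"dx":-0.47,"dy":-0.28,"dz":0.08,"roll":33}
    - {"fingers":-1,"dx":-0.47,"dy":-0.28,"dz":0.08,"roll":33}
    - {"fingers":-1,"dx":-0.47,"dy":-0.28,"dz":0.08,"roll":33}
    - {"fingers":-1,"dx":-0.47,"dy":-0.28,"dz":0.08,"roll":33}

```text
time: 2.1
tool_pos: [0.5145, -0.266, 0.1583]
tcp_rot: [-2.085, -2.349, -0.0]
wrist_force: [-0.4, 0.2, 0.3]
width: 0.999
grip_force: 0.0
```

```bash
python3 -c "
from h import *
plan((.5255,-.3202,.09,6.4))"
```

```text
t 2.1 pos [ 0.5145 -0.266   0.1583] psi 6.81 zax [-2.e-04  4.e-04 -1.e+00] F [-0.4  0.2  0.3] w 0.999 q [-0.52  0.14  1.89  0.    1.11 -0.64]
d mm [-55.2   4.5  68.3] roll 0.4
```

step_arm:
  commands:
    - {"fingers":-1,"dx":-0.055,"dy":0.0045,"dz":0.068,"roll":0.4}
    - {"fingers":-1,"dx":-0.055,"dy":0.0045,"dz":0.068,"roll":0.4}
    - {"fingers":-1,"dx":-0.055,"dy":0.0045,"dz":0.068,"roll":0.4}
    - {"fingers":-1,"dx":-0.055,"dy":0.0045,"dz":0.068,"roll":0.4}

```text
time: 2.6
tool_pos: [0.526, -0.3176, 0.0915]
tcp_rot: [2.093, 2.343, 0.0]
wrist_force: [0.6, 0.2, 0.3]
width: 1.002
grip_force: 0.0
```

```bash
python3 - <<'E'
from h import *
plan((.5255,-.3202,.01,6.4))
im,d=read_camera("top");im2,_=read_camera("scene")
p=read_state()["tool_pos"]; print(proj("top",p),proj("scene",p))
a=cv2.resize(im[140:260,255:375],None,fx=3.3,fy=3.3,interpolation=2); b=cv2.resize(im2[150:270,250:370],None,fx=3.3,fy=3.3,interpolation=2)
cv2.imwrite("pics/g1.png",np.hstack([a,b]))
E
```

```text
t 2.6 pos [ 0.526  -0.3176  0.0915] psi 6.44 zax [ 3.e-04  1.e-04 -1.e+00] F [0.6 0.2 0.3] w 1.002 q [-0.58  0.27  1.87  0.    1.   -0.7 ]
d mm [-2.5 -0.8 81.5] roll 0.0
[[317.09723899 192.08332431]] [[311.18718897 204.97237704]]
```

View pics/g1.png

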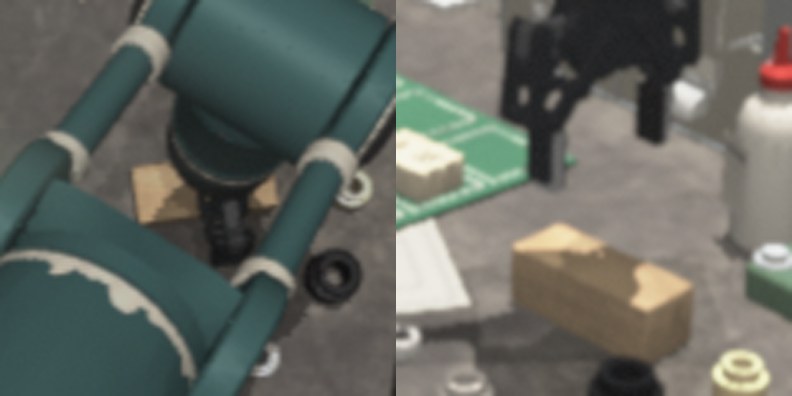

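The scene view shows the open fingers straddling the block centre, at about (545,160) and (650,110) in the crop above the block at (600,280). The top view is hidden by the arm. Descend and grip.

step_arm:
  commands:
    - {"fingers":-1,"dx":-0.002,"dy":0,"dz":0.04,"roll":0}
    - {"fingers":-1,"dx":-0.002,"dy":0,"dz":0.08,"roll":0}
    - {"fingers":-1,"dx":-0.002,"dy":0,"dz":0.08,"roll":0}
    - {"fingers":0.6,"dx":-0.002,"dy":0,"dz":0.08,"roll":0}
    - {"fingers":0.6,"dx":-0.002,"dy":0,"dz":0.08,"roll":0}
    - {"fingers":0.6,"dx":-0.002,"dy":0,"dz":0.08,"roll":0}
    - {"fingers":0.6,"dx":-0.002,"dy":0,"dz":0.08,"roll":0}
    - {"fingers":0.6,"dx":-0.002,"dy":0,"dz":0.08,"roll":0}
  squeeze: 40

```text
time: 3.7
tool_pos: [0.5279, -0.3212, 0.0137]
tcp_rot: [2.09, 2.339, 0.001]
wrist_force: [0.2, 1.0, 6.3]
width: 0.523
grip_force: 43.3
```

```bash
python3 -c "
from h import *
plan((.5255,-.3202,.12,6.4))"
```

```text
t 3.7 pos [ 0.5279 -0.3212  0.0137] psi 6.43 zax [ 0.0038 -0.0023 -1.    ] F [0.2 1.  6.3] w 0.523 q [-0.59  0.37  1.9   0.    0.86 -0.7 ]
d mm [   0.9   -1.9 -106.4] roll 0.0
```

step_arm:
  commands:
    - {"fingers":0.6,"dx":0,"dy":0,"dz":-0.05,"roll":0}
    - {"fingers":0.6,"dx":0,"dy":0,"dz":-0.1,"roll":0}
    - {"fingers":0.6,"dx":0,"dy":0,"dz":-0.11,"roll":0}
    - {"fingers":0.6,"dx":0.03,"dy":0,"dz":-0.11,"roll":10}
    - {"fingers":0.6,"dx":0.08,"dy":0,"dz":-0.11,"roll":20}
    - {"fingers":0.6,"dx":0.13,"dy":0,"dz":-0.11,"roll":30}
    - {"fingers":0.6,"dx":0.18,"dy":0,"dz":-0.11,"roll":40}
    - {"fingers":0.6,"dx":0.23,"dy":0,"dz":-0.11,"roll":50}

```text
time: 4.7
tool_pos: [0.4988, -0.0899, 0.1198]
tcp_rot: [-2.89, -1.229, 0.002]
wrist_force: [0.7, 0.2, -2.3]
width: 0.519
grip_force: 42.3
```

```bash
python3 -c "
from h import *
plan((.5432,-.0118,.12,-87.73))"
```

```text
t 4.7 pos [ 0.4988 -0.0899  0.1198] psi -43.94 zax [-1.7e-03  5.0e-04 -1.0e+00] F [ 0.7  0.2 -2.3] w 0.519 q [-0.23  0.05  2.07  0.    1.03  0.54]
d mm [ 87.  -22.2  -0.2] roll 43.8
```

step_arm:
  commands:
    - {"fingers":0.6,"dx":0.04,"dy":-0.01,"dz":0,"roll":10}
    - {"fingers":0.6,"dx":0.087,"dy":-0.022,"dz":0,"roll":20}
    - {"fingers":0.6,"dx":0.087,"dy":-0.022,"dz":0,"roll":30}
    - {"fingers":0.6,"dx":0.087,"dy":-0.022,"dz":0,"roll":40}
    - {"fingers":0.6,"dx":0.087,"dy":-0.022,"dz":0,"roll":43.8}
    - {"fingers":0.6,"dx":0.087,"dy":-0.022,"dz":0,"roll":43.8}
    - {"fingers":0.6,"dx":0.087,"dy":-0.022,"dz":0,"roll":43.8}
    - {"fingers":0.6,"dx":0.087,"dy":-0.022,"dz":0,"roll":43.8}

```text
time: 5.7
tool_pos: [0.544, -0.0134, 0.1207]
tcp_rot: [-3.141, -0.073, 0.001]
wrist_force: [-0.2, -0.1, -1.7]
width: 0.52
grip_force: 42.3
```

```bash
python3 - <<'E'
from h import *
plan((.5432,-.0118,.05,-87.73))
im,d=read_camera("top");im2,_=read_camera("scene")
a=cv2.resize(im[140:250,140:260],None,fx=3.3,fy=3.6,interpolation=2); b=cv2.resize(im2[120:240,170:290],None,fx=3.3,fy=3.3,interpolation=2)
cv2.imwrite("pics/g2.png",np.hstack([a,b]))
E
```

```text
t 5.7 pos [ 0.544  -0.0134  0.1207] psi -87.34 zax [-4.e-04  0.e+00 -1.e+00] F [-0.2 -0.1 -1.7] w 0.52 q [-0.07  0.11  2.   -0.    1.03  1.45]
d mm [-0.7 -1.6 70.7] roll 0.4
```

View pics/g2.png

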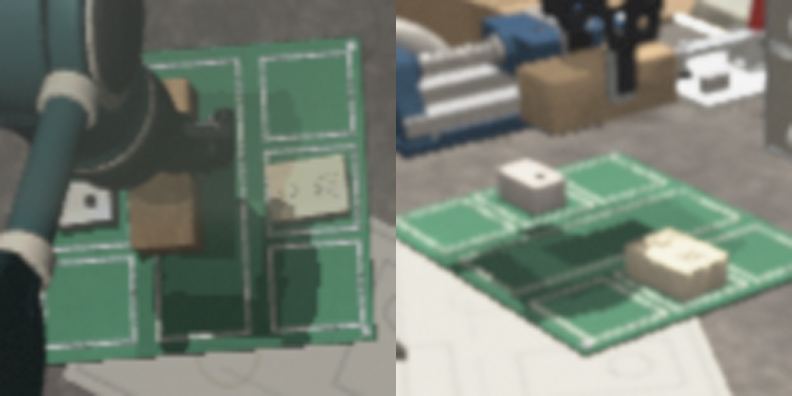

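The block hangs lengthwise over the long field, seen in the top crop at (165,165), with the housing and steel block untouched. Lower to just above the board and measure its offset.

step_arm:
  commands:
    - {"fingers":0.6,"dx":0,"dy":-0.001,"dz":0.04,"roll":0.4}
    - {"fingers":0.6,"dx":0,"dy":-0.001,"dz":0.08,"roll":0.4}
    - {"fingers":0.6,"dx":0,"dy":-0.001,"dz":0.096,"roll":0.4}
    - {"fingers":0.6,"dx":0,"dy":-0.001,"dz":0.096,"roll":0.4}
    - {"fingers":0.6,"dx":0,"dy":-0.001,"dz":0.096,"roll":0.4}

```text
time: 6.42
tool_pos: [0.5458, -0.0124, 0.0265]
tcp_rot: [3.141, 0.061, 0.004]
wrist_force: [0.1, 0.1, -1.3]
width: 0.518
grip_force: 42.2
```

```bash
python3 - <<'E'
from h import *
plan((.5432,-.0118,.0197,-87.73))
im,d=read_camera("top");im2,d2=read_camera("scene"); np.savez("p2.npz",im=im,im2=im2,d=d,d2=d2)
a=cv2.resize(im[140:240,150:250],None,fx=3.9,fy=3.9,interpolation=2); b=cv2.resize(im2[150:250,185:285],None,fx=3.9,fy=3.9,interpolation=2)
cv2.imwrite("pics/g3.png",np.hstack([a,b]))
for n,D,roi in(("top",d,(185,150,220,245)),("scene",d2,(205,160,260,225))):
    P=cloud(n,D); x0,y0,x1,y1=roi; q=P[y0:y1,x0:x1].reshape(-1,3); q=q[(q[:,2]>.044)&(q[:,2]<.056)&(abs(q[:,1]+.015)<.045)]
    if len(q)>20: print(n,len(q),np.median(q[:,2]),q.min(0),q.max(0),cv2.minAreaRect(q[:,:2].astype(np.float32)))
E
```

```text
t 6.425 pos [ 0.5458 -0.0124  0.0265] psi -87.77 zax [ 2.8e-03 -2.0e-04 -1.0e+00] F [ 0.1  0.1 -1.3] w 0.518 q [-0.07  0.24  2.06 -0.    0.85  1.46]
d mm [-2.6 -0.7  6.8] roll -0.0
top 350 0.051151539324537754 [ 0.48840123 -0.0478345   0.04428198] [0.60029411 0.00965636 0.05553243] ((0.5416188836097717, -0.02180086076259613), (0.050787780433893204, 0.11627852916717529), 75.94380187988281)
scene 373 0.05085860195205022 [ 0.4891207  -0.05421781  0.04401335] [0.60064915 0.016422   0.05591211] ((0.5438097715377808, -0.01790308952331543), (0.11213140189647675, 0.0680634081363678), 14.453299522399902)
```

View pics/g3.png

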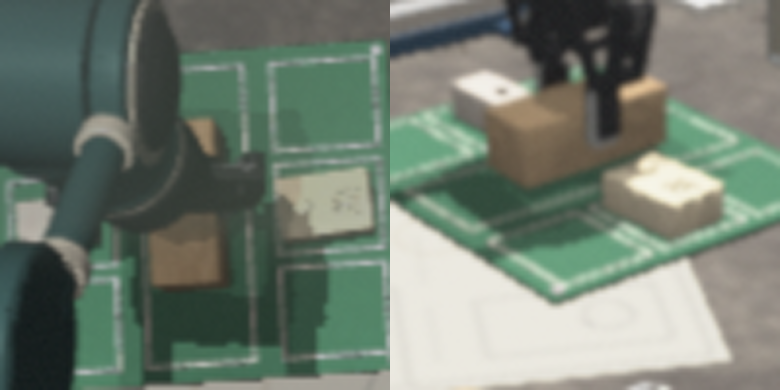

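```bash
python3 - <<'E'
from h import *
D=np.load("p2.npz"); 
for n,k in(("top","d"),("scene","d2")):
    P=cloud(n,D[k]).reshape(-1,3); 
    for lo,hi in((.492,.50),(.50,.508),(.508,.516),(.588,.598)):
        q=P[(P[:,2]>.046)&(P[:,2]<.056)&(P[:,0]>lo)&(P[:,0]<hi)&(abs(P[:,1]+.015)<.045)]
        if len(q): print(n,lo,len(q),np.percentile(q[:,1],[1,99]).round(4),"mid",(np.percentile(q[:,1],[1,99]).mean()).round(4))
c,y,L=field(D["im"],np.array([.5432,-.0118]),np.radians(2.27)); print("now lines",c,np.degrees(y))
# scene: long-field lines vs measured, sampled as low-saturation peaks along board-y at xb=-85mm
for n,k in(("top","im"),("scene","im2")):
    e=np.array([np.cos(.0396),np.sin(.0396)]);f=np.array([-e[1],e[0]]);c0=np.array([.5432,-.0118]); ys=np.arange(-.07,.07,.0005)
    im=cv2.cvtColor(D[k],cv2.COLOR_BGR2HSV)[...,1].astype(np.float32); acc=0
    for xb in np.arange(-.095,-.07,.004):
        X=np.c_[c0+xb*e+ys[:,None]*f,np.full(len(ys),.006)]; uv=proj(n,X).astype(np.float32)
        acc=acc+cv2.remap(im,uv[:,:1],uv[:,1:],1)[:,0]
    for s in(1,-1):
        m=(abs(ys-s*.036)<.012); a=acc[m]; w=np.clip(np.median(a)-a,0,None)**2; print(n,"line",s,((w*ys[m]).sum()/w.sum()).round(4))
E
```

```text
top 0.492 54 [-0.0348  0.0094] mid -0.0127
top 0.5 54 [-0.0346  0.0089] mid -0.0129
top 0.508 59 [-0.0346  0.0088] mid -0.0129
top 0.588 26 [-0.032  -0.0146] mid -0.0233
scene 0.492 31 [-0.0389  0.0048] mid -0.017
scene 0.5 32 [-0.0395  0.003 ] mid -0.0183
scene 0.508 26 [-0.0406  0.0043] mid -0.0181
scene 0.588 15 [-0.0367 -0.017 ] mid -0.0269
now lines [ 0.54305711 -0.01199623] 2.125280210290147
top line 1 0.0357
top line -1 -0.0359
scene line 1 0.0333
scene line -1 -0.0359
```

step_arm:
  commands:
    - {"fingers":0.6,"dx":-0.0015,"dy":0,"dz":0.004}
    - {"fingers":0.6,"dx":-0.0015,"dy":0,"dz":0.007}
    - {"fingers":0.6,"dx":-0.0015,"dy":0,"dz":0.008}
    - {"fingers":0.6,"dx":-0.0015,"dy":0,"dz":0.008}

```text
invalid input
```

step_arm:
  commands:
    - {"fingers":0.6,"dx":-0.0015,"dy":0,"dz":0.004,"roll":0}
    - {"fingers":0.6,"dx":-0.0015,"dy":0,"dz":0.007,"roll":0}
    - {"fingers":0.6,"dx":-0.0015,"dy":0,"dz":0.008,"roll":0}
    - {"fingers":0.6,"dx":-0.0015,"dy":0,"dz":0.008,"roll":0}

```text
time: 7.02
tool_pos: [0.5432, -0.0124, 0.0196]
tcp_rot: [3.141, 0.061, 0.0]
wrist_force: [-6.9, 1.1, 18.3]
width: 0.517
grip_force: 44.5
```

step_arm:
  commands:
    - {"fingers":0.6,"dx":0,"dy":0,"dz":-0.002,"roll":0}
    - {"fingers":-0.1,"dx":0,"dy":0,"dz":-0.002,"roll":0}
    - {"fingers":-0.35,"dx":0,"dy":0,"dz":-0.002,"roll":0}
    - {"fingers":-0.35,"dx":0,"dy":0,"dz":-0.002,"roll":0}
    - {"fingers":-0.35,"dx":0,"dy":0,"dz":-0.03,"roll":0}
    - {"fingers":-0.35,"dx":0,"dy":0,"dz":-0.08,"roll":0}
    - {"fingers":-0.35,"dx":0,"dy":0,"dz":-0.12,"roll":0}
    - {"fingers":-0.35,"dx":0,"dy":0,"dz":-0.12,"roll":0}

```text
time: 8.02
tool_pos: [0.5461, -0.0126, 0.1412]
tcp_rot: [3.14, 0.061, 0.013]
wrist_force: [0.9, -0.2, -0.0]
width: 0.676
grip_force: 0.0
```

```bash
python3 -c "
from h import *
plan((.4085,-.277,.12,-80),(.4085,-.277,.004,-80))"
```

```text
t 8.025 pos [ 0.5461 -0.0126  0.1412] psi -87.77 zax [ 8.4e-03 -6.0e-04 -1.0e+00] F [ 0.9 -0.2 -0. ] w 0.676 q [-0.07  0.09  1.98  0.    1.06  1.46]
d mm [-148.   258.8   20.2] roll -7.8
d mm [-148.9  258.7  136.2] roll -7.8
```

step_arm:
  commands:
    - {"fingers":-0.35,"dx":-0.03,"dy":0.05,"dz":0,"roll":0}
    - {"fingers":-0.35,"dx":-0.06,"dy":0.1,"dz":0,"roll":-4}
    - {"fingers":-0.35,"dx":-0.09,"dy":0.15,"dz":0.02,"roll":-8}
    - {"fingers":-0.35,"dx":-0.12,"dy":0.2,"dz":0.04,"roll":-8}
    - {"fingers":-0.35,"dx":-0.148,"dy":0.259,"dz":0.06,"roll":-8}
    - {"fingers":-0.35,"dx":-0.148,"dy":0.259,"dz":0.09,"roll":-8}
    - {"fingers":-0.35,"dx":-0.148,"dy":0.259,"dz":0.09,"roll":-8}
    - {"fingers":-0.35,"dx":-0.148,"dy":0.259,"dz":0.09,"roll":-8}

```text
time: 9.02
tool_pos: [0.4049, -0.2763, 0.0467]
tcp_rot: [-3.128, -0.281, 0.001]
wrist_force: [0.6, 0.2, -0.9]
width: 0.671
grip_force: 0.0
```

```bash
python3 - <<'E'
from h import *
plan((.4085,-.277,.004,-80))
im,d=read_camera("top");im2,_=read_camera("scene")
a=cv2.resize(im[140:250,140:250],None,fx=3.6,fy=3.6,interpolation=2); b=cv2.resize(im2[200:280,210:290],None,fx=4.95,fy=4.95,interpolation=2)
cv2.imwrite("pics/g4.png",np.hstack([a,b]))
c,y,L=field(im,np.array([.5432,-.0118]),np.radians(2.27)); print("board",c.round(4),np.degrees(y).round(2))
P=cloud("top",d)
for nm,(x0,y0,x1,y1),lo,hi in(("block",(175,165,225,225),.042,.052),("steel",(148,183,180,212),.027,.035),("housing",(219,178,255,208),.026,.036)):
    q=P[y0:y1,x0:x1].reshape(-1,3); q=q[(q[:,2]>lo)&(q[:,2]<hi)]; print(nm,len(q),np.median(q[:,2]).round(4),cv2.minAreaRect(q[:,:2].astype(np.float32)))
E
```

```text
t 9.025 pos [ 0.4049 -0.2763  0.0467] psi -79.74 zax [-8.e-04  9.e-04 -1.e+00] F [ 0.6  0.2 -0.9] w 0.671 q [-0.65  0.11  2.16  0.    0.87  0.74]
d mm [ 3.5  1.4 42.7] roll 0.3
board [ 0.5432 -0.0122] 2.24
block 673 0.0447 ((0.5416181087493896, -0.011500135064125061), (0.11034127324819565, 0.04482832923531532), 1.7787939310073853)
steel 199 0.0296 ((0.5375328063964844, 0.07895678281784058), (0.030085571110248566, 0.05021701753139496), 3.3008980751037598)
housing 351 0.0288 ((0.5444830656051636, -0.10196281224489212), (0.04251091927289963, 0.0617334246635437), 6.912148475646973)
```

View pics/g4.png

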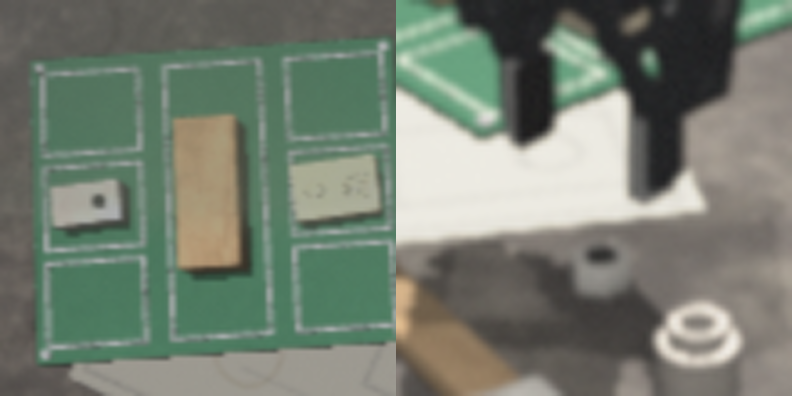

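The packing block sits 1.6 mm off centre and within 0.5°, and the housing and steel block are unmoved. The scene crop shows the fingers (530,110) and (655,150) straddling the nut at (600,270). Descend and grip the nut.

step_arm:
  commands:
    - {"fingers":-0.35,"dx":0.0035,"dy":0.0014,"dz":0.02,"roll":0.3}
    - {"fingers":-0.35,"dx":0.0035,"dy":0.0014,"dz":0.043,"roll":0.3}
    - {"fingers":-0.35,"dx":0.0035,"dy":0.0014,"dz":0.043,"roll":0.3}
    - {"fingers":1,"dx":0.0035,"dy":0.0014,"dz":0.043,"roll":0.3}
    - {"fingers":1,"dx":0.0035,"dy":0.0014,"dz":0.043,"roll":0.3}
    - {"fingers":1,"dx":0.0035,"dy":0.0014,"dz":0.043,"roll":0.3}
    - {"fingers":1,"dx":0.0035,"dy":0.0014,"dz":0.043,"roll":0.3}
    - {"fingers":1,"dx":0.0035,"dy":0.0014,"dz":0.043,"roll":0.3}
  squeeze: 25

```text
time: 10.12
tool_pos: [0.4097, -0.2783, 0.0054]
tcp_rot: [3.129, 0.271, 0.003]
wrist_force: [0.2, 1.9, 6.2]
width: 0.235
grip_force: 24.6
```

```bash
python3 -c "
from h import *
plan((.5416,-.0115,.12,-87.9),(.5416,-.0115,.12,-80))"
```

```text
t 10.125 pos [ 0.4097 -0.2783  0.0054] psi -80.09 zax [ 0.0021 -0.0011 -1.    ] F [0.2 1.9 6.2] w 0.235 q [-0.65  0.19  2.17  0.    0.78  0.75]
d mm [ 176.  -240.  -114.6] roll 7.8
d mm [ 176.  -240.  -114.6] roll -0.1
```

step_arm:
  commands:
    - {"fingers":1,"dx":0,"dy":0,"dz":-0.05,"roll":0}
    - {"fingers":1,"dx":0,"dy":0,"dz":-0.1,"roll":0}
    - {"fingers":1,"dx":0.03,"dy":-0.04,"dz":-0.115,"roll":4}
    - {"fingers":1,"dx":0.065,"dy":-0.09,"dz":-0.115,"roll":8}
    - {"fingers":1,"dx":0.1,"dy":-0.14,"dz":-0.115,"roll":8}
    - {"fingers":1,"dx":0.14,"dy":-0.19,"dz":-0.115,"roll":8}
    - {"fingers":1,"dx":0.177,"dy":-0.24,"dz":-0.115,"roll":8}
    - {"fingers":1,"dx":0.177,"dy":-0.24,"dz":-0.115,"roll":8}

```text
time: 11.12
tool_pos: [0.5433, -0.0072, 0.1195]
tcp_rot: [-3.14, -0.061, -0.003]
wrist_force: [0.2, 0.0, -1.1]
width: 0.232
grip_force: 24.9
```

```bash
python3 -c "
from h import *
plan((.5425,-.0118,.06,-88))"
```

```text
t 11.125 pos [ 0.5433 -0.0072  0.1195] psi -87.76 zax [ 1.8e-03  7.0e-04 -1.0e+00] F [ 0.2  0.  -1.1] w 0.232 q [-0.06  0.11  2.    0.    1.03  1.47]
d mm [-1.1  4.6 59.5] roll 0.2
```

step_arm:
  commands:
    - {"fingers":1,"dx":0,"dy":0,"dz":0.03,"roll":0}
    - {"fingers":1,"dx":0,"dy":0,"dz":0.058,"roll":0}
    - {"fingers":1,"dx":0,"dy":0,"dz":0.058,"roll":0}
    - {"fingers":1,"dx":0,"dy":0,"dz":0.058,"roll":0}

```text
time: 11.62
tool_pos: [0.5419, -0.0116, 0.0617]
tcp_rot: [3.141, 0.051, 0.001]
wrist_force: [0.4, -0.1, -0.0]
width: 0.236
grip_force: 24.9
```

```bash
python3 - <<'E'
from h import *
plan((.5425,-.0118,.0514,-88))
im,d=read_camera("top");im2,_=read_camera("scene")
a=cv2.resize(im[150:240,155:245],None,fx=4.3,fy=4.3,interpolation=2); b=cv2.resize(im2[130:220,190:280],None,fx=4.3,fy=4.3,interpolation=2)
cv2.imwrite("pics/g5.png",np.hstack([a,b]))
E
```

```text
t 11.625 pos [ 0.5419 -0.0116  0.0617] psi -88.12 zax [ 8.e-04 -2.e-04 -1.e+00] F [ 0.4 -0.1 -0. ] w 0.236 q [-0.07  0.18  2.04 -0.    0.92  1.47]
d mm [ 0.6  0.2 10.4] roll -0.1
```

View pics/g5.png

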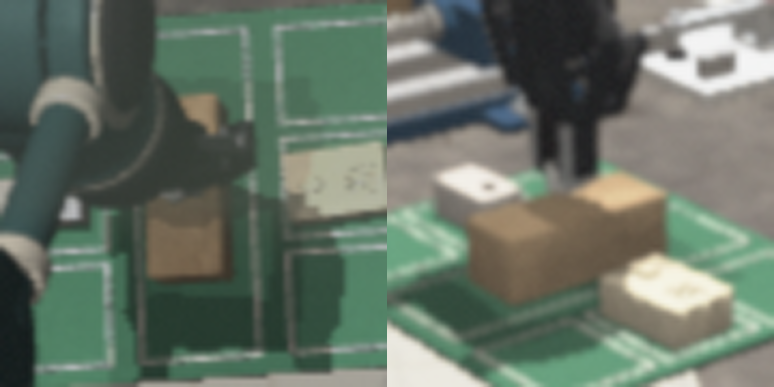

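The nut hangs over the block's middle (scene crop about (568,180)). Lower it, release with a small opening, and rise.

step_arm:
  commands:
    - {"fingers":1,"dx":0.0005,"dy":0,"dz":0.006,"roll":0}
    - {"fingers":1,"dx":0.0005,"dy":0,"dz":0.01,"roll":0}
    - {"fingers":1,"dx":0.0005,"dy":0,"dz":0.0105,"roll":0}
    - {"fingers":1,"dx":0.0005,"dy":0,"dz":0.0105,"roll":0}

```text
time: 12.22
tool_pos: [0.5424, -0.0108, 0.0514]
tcp_rot: [3.141, 0.053, 0.001]
wrist_force: [-2.2, -0.1, 6.4]
width: 0.232
grip_force: 25.6
```

step_arm:
  commands:
    - {"fingers":0.4,"dx":0,"dy":0,"dz":-0.001,"roll":0}
    - {"fingers":0.1,"dx":0,"dy":0,"dz":-0.001,"roll":0}
    - {"fingers":0.1,"dx":0,"dy":0,"dz":-0.001,"roll":0}
    - {"fingers":0,"dx":0,"dy":0,"dz":-0.02,"roll":0}
    - {"fingers":-0.2,"dx":0,"dy":0,"dz":-0.06,"roll":0}
    - {"fingers":-0.35,"dx":0,"dy":0,"dz":-0.09,"roll":0}
    - {"fingers":-0.35,"dx":0,"dy":0,"dz":-0.09,"roll":0}
    - {"fingers":-0.35,"dx":0,"dy":0,"dz":-0.09,"roll":0}

```text
time: 13.22
tool_pos: [0.5418, -0.0107, 0.1406]
tcp_rot: [-3.141, -0.053, -0.0]
wrist_force: [-1.0, 0.2, -0.3]
width: 0.677
grip_force: 0.0
```

```bash
python3 -c "
from h import *
plan((.5245,-.4405,.1,-88))"
```

```text
t 13.225 pos [ 0.5418 -0.0107  0.1406] psi -88.07 zax [ 1.e-04  0.e+00 -1.e+00] F [-1.   0.2 -0.3] w 0.677 q [-0.07  0.09  1.98  0.    1.07  1.47]
d mm [-31.8 429.   40.6] roll -0.1
```

step_arm:
  commands:
    - {"fingers":-0.35,"dx":-0.005,"dy":0.06,"dz":0,"roll":0}
    - {"fingers":-0.35,"dx":-0.01,"dy":0.12,"dz":0,"roll":0}
    - {"fingers":-0.35,"dx":-0.015,"dy":0.18,"dz":0,"roll":0}
    - {"fingers":-0.35,"dx":-0.02,"dy":0.24,"dz":0,"roll":0}
    - {"fingers":-0.35,"dx":-0.025,"dy":0.3,"dz":0.01,"roll":0}
    - {"fingers":-0.35,"dx":-0.03,"dy":0.36,"dz":0.02,"roll":0}
    - {"fingers":-0.35,"dx":-0.032,"dy":0.41,"dz":0.03,"roll":0}
    - {"fingers":-0.35,"dx":-0.032,"dy":0.429,"dz":0.04,"roll":0}

```text
time: 14.22
tool_pos: [0.523, -0.4428, 0.098]
tcp_rot: [-3.14, -0.048, 0.003]
wrist_force: [0.2, 0.4, -0.4]
width: 0.672
grip_force: 0.0
```

step_arm:
  commands:
    - {"fingers":-0.35,"dx":0,"dy":0,"dz":0.02,"roll":0}
    - {"fingers":-0.35,"dx":0,"dy":0,"dz":0.02,"roll":0}
    - {"fingers":-0.35,"dx":0,"dy":0,"dz":0.02,"roll":0}

```text
time: 14.6
tool_pos: [0.5246, -0.4385, 0.0799]
tcp_rot: [-3.14, -0.056, 0.002]
wrist_force: [-0.3, -0.2, 0.0]
width: 0.673
grip_force: 0.0
```

```bash
python3 - <<'E'
from h import *
plan((.5245,-.4405,.005,-88))
im,d=read_camera("top");im2,_=read_camera("scene")
a=cv2.resize(im[150:240,155:245],None,fx=4.3,fy=4.3,interpolation=2); b=cv2.resize(im2[200:290,310:400],None,fx=4.3,fy=4.3,interpolation=2)
cv2.imwrite("pics/g6.png",np.hstack([a,b]))
E
```

```text
t 14.6 pos [ 0.5246 -0.4385  0.0799] psi -87.97 zax [-0.001   0.0013 -1.    ] F [-0.3 -0.2  0. ] w 0.673 q [-0.73  0.4   1.71  0.    1.03  0.8 ]
d mm [-0.1  2.  74.9] roll 0.0
```

View pics/g6.png

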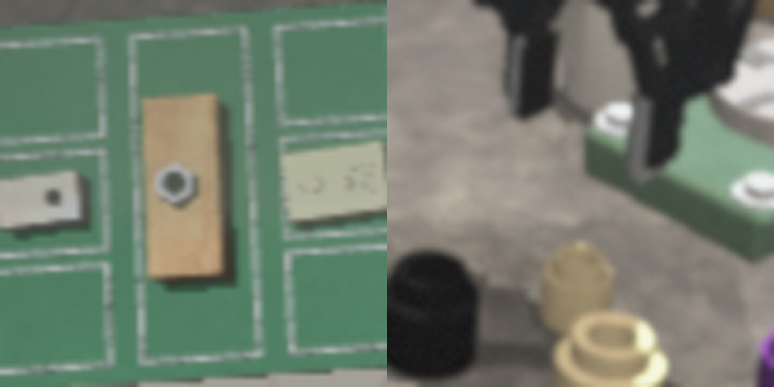

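The nut lies flat on the block (top crop (176,184)), and the fingers stand over the small brass bushing (scene crop (578,285)). Descend and grip.

step_arm:
  commands:
    - {"fingers":-0.35,"dx":0,"dy":0.002,"dz":0.04,"roll":0}
    - {"fingers":-0.35,"dx":0,"dy":0.002,"dz":0.075,"roll":0}
    - {"fingers":-0.35,"dx":0,"dy":0.002,"dz":0.075,"roll":0}
    - {"fingers":0.8,"dx":0,"dy":0.002,"dz":0.075,"roll":0}
    - {"fingers":0.8,"dx":0,"dy":0.002,"dz":0.075,"roll":0}
    - {"fingers":0.8,"dx":0,"dy":0.002,"dz":0.075,"roll":0}
    - {"fingers":0.8,"dx":0,"dy":0.002,"dz":0.075,"roll":0}
    - {"fingers":0.8,"dx":0,"dy":0.002,"dz":0.075,"roll":0}
  squeeze: 25

```text
time: 15.7
tool_pos: [0.5263, -0.4438, 0.0082]
tcp_rot: [3.138, 0.053, 0.005]
wrist_force: [0.2, 1.0, 7.0]
width: 0.33
grip_force: 25.3
```

```bash
python3 -c "
from h import *
plan((.6188,-.1009,.12,-88))"
```

```text
t 15.7 pos [ 0.5263 -0.4438  0.0082] psi -88.08 zax [ 0.0035 -0.0027 -1.    ] F [0.2 1.  7. ] w 0.33 q [-0.74  0.49  1.74  0.    0.91  0.8 ]
d mm [ 104.3 -339.3 -112.4] roll -0.1
```

step_arm:
  commands:
    - {"fingers":0.8,"dx":0,"dy":0,"dz":-0.05,"roll":0}
    - {"fingers":0.8,"dx":0,"dy":0,"dz":-0.1,"roll":0}
    - {"fingers":0.8,"dx":0,"dy":-0.05,"dz":-0.112,"roll":0}
    - {"fingers":0.8,"dx":0,"dy":-0.11,"dz":-0.112,"roll":0}
    - {"fingers":0.8,"dx":0,"dy":-0.17,"dz":-0.112,"roll":0}
    - {"fingers":0.8,"dx":0.02,"dy":-0.22,"dz":-0.112,"roll":0}
    - {"fingers":0.8,"dx":0.05,"dy":-0.27,"dz":-0.112,"roll":0}
    - {"fingers":0.8,"dx":0.08,"dy":-0.31,"dz":-0.112,"roll":0}

```text
time: 16.7
tool_pos: [0.5946, -0.1282, 0.1182]
tcp_rot: [3.141, 0.054, 0.002]
wrist_force: [0.2, -0.8, -0.0]
width: 0.334
grip_force: 25.1
```

step_arm:
  commands:
    - {"fingers":0.8,"dx":0.025,"dy":-0.028,"dz":0,"roll":0}
    - {"fingers":0.8,"dx":0.025,"dy":-0.028,"dz":0.04,"roll":0}
    - {"fingers":0.8,"dx":0.025,"dy":-0.028,"dz":0.08,"roll":0}
    - {"fingers":0.8,"dx":0.025,"dy":-0.028,"dz":0.08,"roll":0}
    - {"fingers":0.8,"dx":0.025,"dy":-0.028,"dz":0.08,"roll":0}

```text
time: 17.32
tool_pos: [0.619, -0.1016, 0.0388]
tcp_rot: [3.141, 0.053, 0.002]
wrist_force: [0.7, -0.3, -0.6]
width: 0.33
grip_force: 25.1
```

```bash
python3 - <<'E'
from h import *
plan((.6204,-.1009,.0142,-88))
im,d=read_camera("top");im2,_=read_camera("scene")
a=cv2.resize(im[140:220,190:270],None,fx=4.9,fy=4.9,interpolation=2); b=cv2.resize(im2[140:220,220:300],None,fx=4.9,fy=4.9,interpolation=2)
cv2.imwrite("pics/g7.png",np.hstack([a,b]))
E
```

```text
t 17.325 pos [ 0.619  -0.1016  0.0388] psi -88.08 zax [ 1.6e-03 -3.0e-04 -1.0e+00] F [ 0.7 -0.3 -0.6] w 0.33 q [-0.2   0.35  1.87 -0.    0.92  1.34]
d mm [ 1.4 -0.6 24.6] roll -0.1
```

View pics/g7.png

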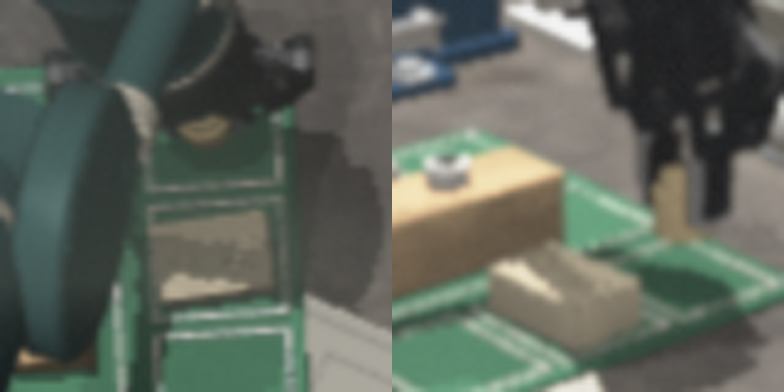

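The bushing hangs over the square behind the housing. Lower to contact.

step_arm:
  commands:
    - {"fingers":0.8,"dx":0.0014,"dy":-0.0005,"dz":0.012,"roll":0}
    - {"fingers":0.8,"dx":0.0014,"dy":-0.0005,"dz":0.02,"roll":0}
    - {"fingers":0.8,"dx":0.0014,"dy":-0.0005,"dz":0.024,"roll":0}
    - {"fingers":0.8,"dx":0.0014,"dy":-0.0005,"dz":0.0245,"roll":0}
    - {"fingers":0.8,"dx":0.0014,"dy":-0.0005,"dz":0.0245,"roll":0}

```text
time: 18.05
tool_pos: [0.619, -0.1006, 0.0142]
tcp_rot: [-3.141, -0.053, 0.003]
wrist_force: [-5.7, 1.6, 11.1]
width: 0.326
grip_force: 26.1
```

step_arm:
  commands:
    - {"fingers":0.8,"dx":0,"dy":0,"dz":-0.001,"roll":0}
    - {"fingers":0.2,"dx":0,"dy":0,"dz":-0.001,"roll":0}
    - {"fingers":0,"dx":0,"dy":0,"dz":-0.001,"roll":0}
    - {"fingers":0,"dx":0,"dy":0,"dz":-0.001,"roll":0}
    - {"fingers":0,"dx":0,"dy":0,"dz":-0.03,"roll":0}
    - {"fingers":-0.2,"dx":0,"dy":0,"dz":-0.07,"roll":0}
    - {"fingers":-0.35,"dx":0,"dy":0,"dz":-0.12,"roll":0}
    - {"fingers":-0.35,"dx":0,"dy":0,"dz":-0.12,"roll":0}

```text
time: 19.05
tool_pos: [0.6237, -0.1015, 0.1388]
tcp_rot: [3.139, 0.053, 0.016]
wrist_force: [-0.1, -0.5, -0.1]
width: 0.677
grip_force: 0.0
```

```bash
python3 -c "
from h import *
plan((.392,-.3625,.08,-88))"
```

```text
t 19.05 pos [ 0.6237 -0.1015  0.1388] psi -88.07 zax [ 0.0104 -0.0021 -0.9999] F [-0.1 -0.5 -0.1] w 0.677 q [-0.2   0.25  1.8   0.    1.08  1.34]
d mm [-240.9  252.9   56.9] roll -0.1
```

step_arm:
  commands:
    - {"fingers":-0.35,"dx":-0.04,"dy":0.04,"dz":0,"roll":0}
    - {"fingers":-0.35,"dx":-0.08,"dy":0.085,"dz":0,"roll":0}
    - {"fingers":-0.35,"dx":-0.12,"dy":0.13,"dz":0,"roll":0}
    - {"fingers":-0.35,"dx":-0.16,"dy":0.17,"dz":0,"roll":0}
    - {"fingers":-0.35,"dx":-0.2,"dy":0.215,"dz":0.02,"roll":0}
    - {"fingers":-0.35,"dx":-0.238,"dy":0.253,"dz":0.055,"roll":0}
    - {"fingers":-0.35,"dx":-0.238,"dy":0.253,"dz":0.055,"roll":0}
    - {"fingers":-0.35,"dx":-0.238,"dy":0.253,"dz":0.055,"roll":0}

```text
time: 20.05
tool_pos: [0.3898, -0.3611, 0.0772]
tcp_rot: [-3.14, -0.051, 0.001]
wrist_force: [0.8, 0.0, 0.7]
width: 0.676
grip_force: 0.0
```

```bash
python3 - <<'E'
from h import *
plan((.3922,-.362,.005,-88))
im,d=read_camera("top");im2,_=read_camera("scene")
a=cv2.resize(im[140:240,150:250],None,fx=3.9,fy=3.9,interpolation=2); b=cv2.resize(im2[200:290,220:310],None,fx=4.3,fy=4.3333,interpolation=2)
cv2.imwrite("pics/g8.png",np.hstack([a,b]))
E
```

```text
t 20.05 pos [ 0.3898 -0.3611  0.0772] psi -88.14 zax [-7.0e-04  1.4e-03 -1.0e+00] F [0.8 0.  0.7] w 0.676 q [-0.79  0.14  2.05  0.    0.94  0.74]
d mm [ 2.4  1.  72.2] roll -0.1
```

View pics/g8.png

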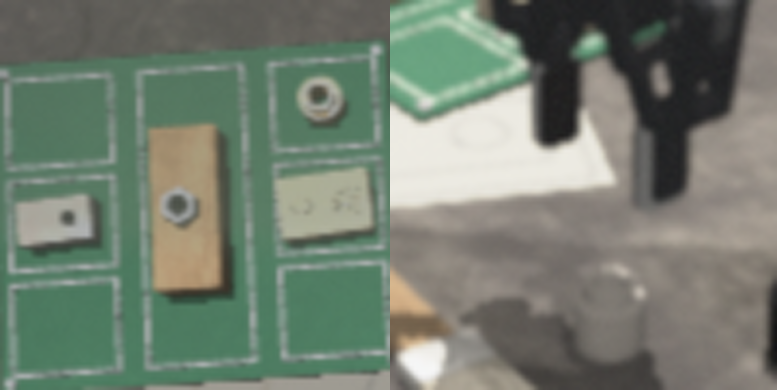

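The brass bushing stands upright in the square behind the housing (left crop (320,100)). Now the grey one, under the fingers at right crop (612,310).

step_arm:
  commands:
    - {"fingers":-0.35,"dx":0.001,"dy":0.001,"dz":0.04,"roll":0}
    - {"fingers":-0.35,"dx":0.001,"dy":0.001,"dz":0.072,"roll":0}
    - {"fingers":-0.35,"dx":0.001,"dy":0.001,"dz":0.072,"roll":0}
    - {"fingers":0.8,"dx":0.001,"dy":0.001,"dz":0.072,"roll":0}
    - {"fingers":0.8,"dx":0.001,"dy":0.001,"dz":0.072,"roll":0}
    - {"fingers":0.8,"dx":0.001,"dy":0.001,"dz":0.072,"roll":0}
    - {"fingers":0.8,"dx":0.001,"dy":0.001,"dz":0.072,"roll":0}
    - {"fingers":0.8,"dx":0.001,"dy":0.001,"dz":0.072,"roll":0}
  squeeze: 25

```text
time: 21.15
tool_pos: [0.3929, -0.3636, 0.0081]
tcp_rot: [3.139, 0.052, 0.005]
wrist_force: [1.5, 1.8, 6.8]
width: 0.327
grip_force: 25.3
```

```bash
python3 -c "
from h import *
plan((.4676,.0772,.12,-88))"
```

```text
t 21.15 pos [ 0.3929 -0.3636  0.0081] psi -88.1 zax [ 0.0033 -0.0022 -1.    ] F [1.5 1.8 6.8] w 0.327 q [-0.79  0.25  2.09  0.    0.8   0.74]
d mm [  89.6 -437.8 -112.6] roll -0.1
```

step_arm:
  commands:
    - {"fingers":0.8,"dx":0,"dy":0,"dz":-0.05,"roll":0}
    - {"fingers":0.8,"dx":0,"dy":0,"dz":-0.1,"roll":0}
    - {"fingers":0.8,"dx":0.015,"dy":-0.05,"dz":-0.112,"roll":0}
    - {"fingers":0.8,"dx":0.03,"dy":-0.11,"dz":-0.112,"roll":0}
    - {"fingers":0.8,"dx":0.045,"dy":-0.17,"dz":-0.112,"roll":0}
    - {"fingers":0.8,"dx":0.06,"dy":-0.23,"dz":-0.112,"roll":0}
    - {"fingers":0.8,"dx":0.07,"dy":-0.29,"dz":-0.112,"roll":0}
    - {"fingers":0.8,"dx":0.08,"dy":-0.35,"dz":-0.112,"roll":0}

```text
time: 22.15
tool_pos: [0.4597, -0.0084, 0.1187]
tcp_rot: [3.141, 0.052, 0.003]
wrist_force: [0.7, -0.2, -1.9]
width: 0.329
grip_force: 25.2
```

step_arm:
  commands:
    - {"fingers":0.8,"dx":0.005,"dy":-0.05,"dz":0,"roll":0}
    - {"fingers":0.8,"dx":0.01,"dy":-0.088,"dz":0,"roll":0}
    - {"fingers":0.8,"dx":0.01,"dy":-0.088,"dz":0.02,"roll":0}
    - {"fingers":0.8,"dx":0.01,"dy":-0.088,"dz":0.05,"roll":0}
    - {"fingers":0.8,"dx":0.01,"dy":-0.088,"dz":0.08,"roll":0}
    - {"fingers":0.8,"dx":0.01,"dy":-0.088,"dz":0.08,"roll":0}
    - {"fingers":0.8,"dx":0.01,"dy":-0.088,"dz":0.08,"roll":0}

```text
time: 23.02
tool_pos: [0.4672, 0.0782, 0.039]
tcp_rot: [-3.141, -0.053, -0.002]
wrist_force: [1.0, 0.1, -0.4]
width: 0.331
grip_force: 25.3
```

```bash
python3 -c "
from h import *
plan((.4683,.0772,.0141,-88))"
```

```text
t 23.025 pos [0.4672 0.0782 0.039 ] psi -88.08 zax [ 1.4e-03  1.0e-04 -1.0e+00] F [ 1.   0.1 -0.4] w 0.331 q [ 0.11  0.09  2.2  -0.    0.85  1.65]
d mm [ 1.   1.  24.9] roll -0.1
```

step_arm:
  commands:
    - {"fingers":0.8,"dx":0.001,"dy":0.001,"dz":0.012,"roll":0}
    - {"fingers":0.8,"dx":0.001,"dy":0.001,"dz":0.02,"roll":0}
    - {"fingers":0.8,"dx":0.001,"dy":0.001,"dz":0.024,"roll":0}
    - {"fingers":0.8,"dx":0.001,"dy":0.001,"dz":0.0248,"roll":0}
    - {"fingers":0.8,"dx":0.001,"dy":0.001,"dz":0.0248,"roll":0}

```text
time: 23.65
tool_pos: [0.4671, 0.0772, 0.014]
tcp_rot: [3.141, 0.053, -0.002]
wrist_force: [-4.7, -0.3, 10.5]
width: 0.331
grip_force: 26.4
```

step_arm:
  commands:
    - {"fingers":0.8,"dx":0,"dy":0,"dz":-0.001,"roll":0}
    - {"fingers":0.2,"dx":0,"dy":0,"dz":-0.001,"roll":0}
    - {"fingers":0,"dx":0,"dy":0,"dz":-0.001,"roll":0}
    - {"fingers":0,"dx":0,"dy":0,"dz":-0.001,"roll":0}
    - {"fingers":0,"dx":0,"dy":0,"dz":-0.03,"roll":0}
    - {"fingers":0,"dx":0,"dy":0,"dz":-0.07,"roll":0}
    - {"fingers":-0.3,"dx":0,"dy":0,"dz":-0.12,"roll":0}
    - {"fingers":-0.3,"dx":0,"dy":0,"dz":-0.16,"roll":0}

```text
time: 24.65
tool_pos: [0.4678, 0.0773, 0.1751]
tcp_rot: [-3.141, -0.053, -0.002]
wrist_force: [0.2, -0.2, -0.6]
width: 0.651
grip_force: 0.0
```

step_arm:
  commands:
    - {"fingers":-0.3,"dx":0,"dy":-0.06,"dz":-0.03,"roll":0}
    - {"fingers":-0.3,"dx":0,"dy":-0.12,"dz":-0.03,"roll":0}
    - {"fingers":-0.3,"dx":0,"dy":-0.18,"dz":-0.03,"roll":0}
    - {"fingers":-0.3,"dx":0,"dy":-0.24,"dz":-0.03,"roll":0}
    - {"fingers":-0.3,"dx":0,"dy":-0.3,"dz":-0.03,"roll":0}
    - {"fingers":-0.3,"dx":0,"dy":-0.3,"dz":-0.03,"roll":0}
    - {"fingers":-0.3,"dx":0,"dy":-0.3,"dz":-0.03,"roll":0}

```text
time: 25.52
tool_pos: [0.4569, 0.3767, 0.2025]
tcp_rot: [3.14, 0.054, -0.002]
wrist_force: [-0.1, -0.2, -0.3]
width: 0.651
grip_force: 0.0
```

```bash
python3 - <<'E'
from h import *
plan()
im,d=read_camera("top");im2,d2=read_camera("scene")
a=cv2.resize(im[145:245,145:255],None,fx=3.6,fy=3.96,interpolation=2); b=cv2.resize(im2[145:235,160:310],None,fx=2.64,fy=4.4,interpolation=2)
cv2.imwrite("pics/g9.png",np.hstack([a,b]))
c,y,L=field(im,np.array([.5432,-.0118]),np.radians(2.27)); print("board",c.round(4),np.degrees(y).round(2))
e=np.array([np.cos(y),np.sin(y)]);f=np.array([-e[1],e[0]])
P=cloud("top",d)
for nm,(x0,y0,x1,y1),lo,hi in(("block",(175,165,225,225),.042,.052),("steel",(148,183,180,212),.027,.035),("housing",(219,178,255,208),.026,.036)):
    q=P[y0:y1,x0:x1].reshape(-1,3); q=q[(q[:,2]>lo)&(q[:,2]<hi)]; r=cv2.minAreaRect(q[:,:2].astype(np.float32)); print(nm,len(q),r,"board",(r[0]-c)@e*1e3,(r[0]-c)@f*1e3)
for nm,xb,z in(("brass",c+.072*e-.092*f,.036),("grey",c-.072*e+.092*f,.036),("nut",c,.058)):
    A=dark(im,proj("top",[*xb,z])[0],4); w=onplane("top",A,z)[0,:2]; u,v=A.round().astype(int); print(nm,A.round(1),"board mm",((w-c)@e*1e3).round(1),((w-c)@f*1e3).round(1),"ztop",np.nanpercentile(P[v-5:v+6,u-5:u+6,2],95))
E
```

```text
t 25.525 pos [0.4569 0.3767 0.2025] psi -88.01 zax [-9.0e-04 -1.4e-03 -1.0e+00] F [-0.1 -0.2 -0.3] w 0.651 q [ 0.65  0.13  1.82 -0.    1.2   2.18]
board [ 0.5432 -0.0122] 2.23
block 606 ((0.541550874710083, -0.011433543637394905), (0.1096780076622963, 0.04528195038437843), 2.401362657546997) board -1.6048435931575944 0.8107013101936424
steel 189 ((0.537682831287384, 0.07981754839420319), (0.03068513050675392, 0.049366533756256104), 5.238491535186768) board -1.9155285514486013 92.14320938774377
housing 351 ((0.5445582270622253, -0.10190901905298233), (0.0427086167037487, 0.0616844967007637), 7.115167140960693) board -2.123984601701754 -89.7132530469805
brass [231.1 163.6] board mm 71.5 -91.1 ztop 0.035698292773508306
grey [162.9 222.7] board mm -72.7 92.1 ztop 0.03654509404497186
nut [195.5 192. ] board mm -2.0 0.5 ztop 0.058845125801168185
```

View pics/g9.png

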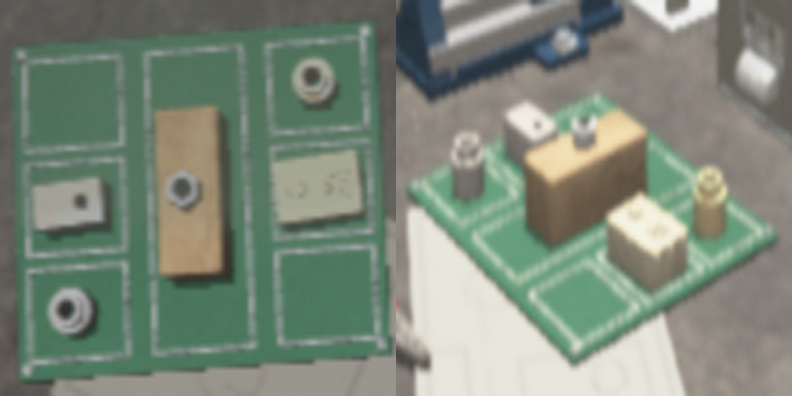

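Both views show everything placed. The block (185,190) and the nut on it (182,187) are within about 2 mm of centre. The brass (315,80) and grey (72,312) bushings stand upright within about 1 mm of theirs. The housing and steel block centres are unchanged to about 1 mm, and the arm is clear.

```bash
python3 -c "
from workcell import *
print(finish_job())"
```

```text
the job is handed in; nothing more can be done
None
```

The job is handed in after 25.5 s of the 104 s allowed: in the last camera check before hand-in, all four parts were within about 2 mm of their spots, and the housing and steel block had not moved measurably (about 1 mm).

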